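# Nest the square paint pots into one stack

### The arm

A 6-joint arm with a two-finger parallel gripper is mounted at the origin on the work surface. World frame = base frame: x ahead of the robot, y to its left, z up, the work surface at z = 0. Lengths are in m, angles in rad, forces in N, time in s.
With the tool pointing down it reaches from about 0.325 to 0.775 m from the base axis. Payload 9.3 kg.
Tool frame: the origin (TCP) lies at the very end of the fingers, on their centre line; the grasp point (between the pads) lies 19 mm behind it; z points along the fingers, y is the line along which they close (so a half turn about z gives the same grasp; the last joint's range is limited). The gripper opens to 85 mm and grips with 20 to 120 N. Pads are 22 mm wide; open, the fingers measure 114 mm over their backs; the gripper's body (76 mm by 85 mm) begins 54 mm behind the grasp point. The pads swing forward as they close: fully open they stand 13 mm farther back than shut.
Start: joints at [-1.362, 0.259, 0.021, 1.334, 0, 1.418], TCP at [0.195, -0.514, 0.231] pointing down, gripper open.
Joint ranges: [-3.04, 3.04], [-0.91, 1.82], [-1.04, 1.36], [-1.92, 1.95], [-1.52, 1.45], [-3.14, 3.14]. Speed limits (rad/s): [2.22, 2.22, 2.79, 3.14, 3.14, 3.14].

### API

Orientations are given as [roll, pitch, yaw] about the fixed x, y, z axes, in that order (R = Rz(yaw) Ry(pitch) Rx(roll)).
In Python, from workcell import bot, snapshot, workorder, finder gives the robot as it stands.
- The arm moves only by the shell command python3 -m jog 'ROWS' [OPENING] [FORCE]. ROWS is JSON, a list of rows, each a list of 6 numbers: the shift along the tool's x, y, z in cm, then the turn, a rotation vector about the tool's x, y, z in degrees. A call has exactly 5 rows; each row shifts and turns the commanded pose from where the row before left it, along the tool's axes as they then stand; what a row does not reach is not made up. A row lasts 1/8 s, in which the tool goes at most 62.5 mm and 10.7 degrees, less where a joint would pass 70% of its speed; a pose out of reach is approached as far as the arm can. A call with a gripper value outside its range is refused whole. OPENING is the finger opening in cm, from 0 to 8.54, set as the call begins (- or left out, the last holds). The fingers move at their own pace and stop on an object; FORCE is the grip in N (left out, the last holds). Time passes only in rows, so rows that do not move let the fingers close, or fill a call up. It gives the time, the measured TCP pose, the force, the opening and the grip force at its end, in the units of the state.
- bot.state(): the state, without advancing time (a new reading comes with each control period).
- snapshot(name): name is "side" or "top"; returns a dict with "img" (480x640x3 uint8, red, green, blue), "fx", "fy", "cx", "cy" (pixels), "R" (3x3) and "t" (3): a world point X has camera coordinates R X + t. Camera axes: x right, y down, z forward; pixel columns grow to the right and rows downward; lengths in m; the calibration is good to about 2 mm. A picture is of the moment at which its call begins. There is no depth.
- workorder.job_done(): hands the job in; it is judged then, once.
Trained networks look in the newest picture that a camera, given by its name, has taken for a name from the list of things; names that differ only in an ending like _2 or _b are one class to them, and where a whole thing is asked for, a point or a joint stands for the part that bears it (a point fixed in the world has none). Each returns a list of dicts, best first, with "conf" (0 to 1); they miss things now and then, are a little off and sometimes report something else, mostly with a low value. They report only what shows in the picture. A call takes as long as a camera call.
- finder.find_in(camera, target): "centre" ([x, y, z] in m, in world coordinates, good to about 4 mm: the middle of the surface that is visible of it).
- finder.trace(camera, target): "pixels" (480x640 bool, what is visible of it).
- finder.tip_of(camera, target): "centre" ([x, y, z] in m, in world coordinates, good to about 4 mm: a listed point, or the origin of a listed thing).
The state is a dict: "time": time; "qpos": joint angles; "qvel": joint speeds; "tau": joint torques, N m; "tcp_pos": TCP position; "ee_rot": TCP orientation; "contact_force": force on the tool from outside, world axes, zero at the start; "torque": the same for the moment, N m; "finger_gap": opening from 0.0 (shut) to 1.0 (fully open); "grip_force": force on a finger pad.
Only numpy, scipy, OpenCV 4.12 (cv2) and the standard library are available. Lean on these libraries where they do the work, as an engineer would, in place of code of your own. Each camera call takes 0.05 s, during which the arm holds its last target. There are 200 camera calls.

### The job

Tidy the three square ceramic pots into one stack: nest the other two, in either order, upright and fully home in the blue-footed pot, which stays standing on its cork mat. One of them is standing upside down with its coloured foot on top, so turn it mouth up before it goes in. They are ceramic, so lay and set them down gently, never letting one drop or topple, and leave everything else on the table where it is.

Things in the scene. Friction and masses are not known exactly. Their poses are not given: they have to be found in the camera images.
- pot_blue: BLUE-footed pot, upright on the cork mat: bottom of the stack. Hollow ceramic, 100 mm tall, 0.15-0.3 kg, square with cut corners. Foot (coloured, z 0 to 46 mm) tapers from 54 mm across at its top to 46 mm at the bottom; white collar above (z 46 to 100) is straight, 66 mm across the flats outside, 58 mm inside. Origin: centre of the foot's underside; z to the mouth; x, y square to the flats.
- pot_yellow: YELLOW-footed pot, upright on the paper; shape, size and axes as the blue one. A pot's foot enters another's collar with 2 mm to spare a side, flats in line (yaws equal to a quarter turn); its shoulder (z 46 mm) comes to rest on the other's rim, so a pot fully home stands 54 mm higher than the one it is in.
- pot_green: GREEN-footed pot; shape, size and axes as the blue one, but it starts UPSIDE DOWN: mouth on the paper, green foot on top, origin 100 mm above the table, z axis down. Laid on its side, a pot rests level on a flat of its collar (axis 33 mm above the table), and does not roll.
- mat: Fixed square cork mat, 150 x 150 mm, 6 mm thick, under the blue pot. Origin: centre of its underside, at table height.
- jar_red: Bystander, to be left alone: red paint jar, 50 mm across, 62 mm tall. Origin: centre of its underside.
- jar_blue: Bystander, to be left alone: blue paint jar, 50 mm across, 62 mm tall. Origin: centre of its underside.
- jar_green: Bystander, to be left alone: green paint jar, 50 mm across, 62 mm tall. Origin: centre of its underside.
- palette: Bystander, to be left alone: white round palette plate, 130 mm across, 18 mm high. Origin: centre of its underside.
- brush: Bystander, to be left alone: paint brush lying down, 190 mm long. Origin: a point near the middle of its length, at table height.
- mug: Bystander, to be left alone: white round mug with a handle, 80 mm across, 95 mm tall. Origin: centre of its underside.

How it is judged:
By the outcome, as a careful person would: the job done as asked, in the order asked, and still so for the second after the job is handed in, with the robot touching nothing.
It also fails if it takes over 72 s, if anything falls off the work surface, if the arm or the gripper's body presses on something with over 40 N, if the wrist force passes 120 N, or if a joint passes its speed limit or range.

## Working session

There is one attempt and no reset: what is moved stays moved. The work goes in short steps, Python scripts to look and compute and a shell command to move; the robot and the scene stay as the last step left them, time stands still between calls to the robot, and variables do not carry over. Pictures are saved under pics/ and viewed, at most 10 in all, crops included, and the job is handed in when it is done.

```bash
ls; mkdir -p pics; python3 - <<'E'
from workcell import bot, snapshot, workorder, finder
import cv2,numpy as np
s=bot.state(); print({k:np.round(v,3).tolist() for k,v in s.items()})
for c in ("top","side"):
    S=snapshot(c); cv2.imwrite(f"pics/{c}0.png",S["img"][:,:,::-1]); 
    print(c,S["fx"],S["cx"],S["cy"],np.round(S["R"],3).tolist(),np.round(S["t"],3).tolist())
    for n in "pot_blue pot_yellow pot_green mat jar_red jar_blue jar_green palette brush mug".split():
        r=finder.tip_of(c,n); 
        print(n,[(np.round(d["centre"],3).tolist(),round(d["conf"],2)) for d in r[:2]])
E
```

```text
pics
{'time': 0.0, 'qpos': [-1.362, 0.259, 0.021, 1.334, 0.0, 1.418], 'qvel': [0.002, -0.0, -0.001, 0.0, 0.0, 0.001], 'tau': [-0.001, -55.564, 34.453, 0.014, -0.0, 0.0], 'tcp_pos': [0.195, -0.514, 0.231], 'ee_rot': [-3.14, -0.0, 0.362], 'contact_force': [-0.225, -0.534, -0.086], 'torque': [-0.008, -0.001, 0.007], 'grip_force': 0.0, 'finger_gap': 1.0}
top 568.0315895426819 319.66908302595954 238.58242967817787 [[-0.011, -1.0, -0.013], [-0.996, 0.012, -0.089], [0.089, 0.012, -0.996]] [0.008, 0.563, 1.232]
pot_blue [([0.534, 0.176, 0.009], 0.89)]
pot_yellow [([0.531, -0.012, 0.001], 0.66)]
pot_green [([0.742, 0.01, -0.0], 0.64), ([0.543, -0.238, 0.1], 0.63)]
mat [([0.549, 0.174, 0.001], 0.81)]
jar_red [([0.721, -0.082, 0.004], 0.85)]
jar_blue [([0.741, 0.009, -0.005], 0.91), ([0.401, 0.207, 0.002], 0.32)]
jar_green [([0.415, -0.422, -0.001], 0.85)]
palette [([0.4, 0.209, 0.002], 0.79)]
brush [([0.375, -0.158, 0.004], 0.78)]
mug [([0.431, 0.423, 0.0], 0.81)]
side 468.8252381737623 317.51303755843884 233.53696357081293 [[-0.95, -0.311, -0.0], [-0.218, 0.665, -0.714], [0.223, -0.678, -0.7]] [0.539, 0.182, 1.056]
pot_blue [([0.539, 0.175, 0.005], 0.71)]
pot_yellow [([0.537, -0.012, -0.0], 0.61)]
pot_green [([0.544, -0.244, 0.103], 0.91)]
mat [([0.55, 0.175, -0.004], 0.79)]
jar_red [([0.723, -0.08, 0.003], 0.64)]
jar_blue [([0.737, 0.008, -0.002], 0.91)]
jar_green [([0.415, -0.424, -0.002], 0.6), ([0.738, 0.01, -0.002], 0.22)]
palette [([0.403, 0.206, -0.003], 0.89)]
brush [([0.373, -0.159, -0.001], 0.61)]
mug [([0.434, 0.424, 0.004], 0.82), ([0.536, -0.01, 0.002], 0.32)]
```

View pics/top0.png

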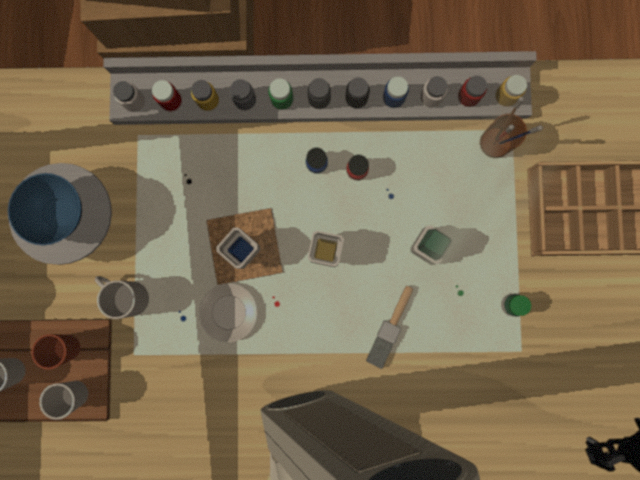

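View pics/side0.png

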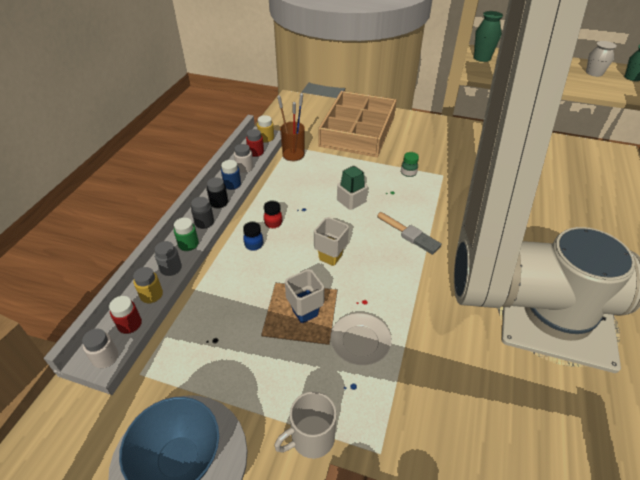

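The top view shows the blue pot at about (238,248), rotated roughly 40° on the mat. Yellow is at (326,250), nearly square, and the upside-down green pot is at (435,244). The side view shows the same layout with the brush at (410,232), between the robot and the pots. Next I'll fit the pot silhouettes for x, y and yaw.

```bash
cat > h.py <<'E'
from workcell import bot, snapshot, finder
import numpy as np, cv2
from scipy.spatial.transform import Rotation as Ro
from scipy.optimize import minimize
from scipy.linalg import logm, expm
def sect(w,z,c=.008):
    h=w/2; k=h-c*w/.066
    return [(x,y,z) for x,y in [(h,k),(k,h),(-k,h),(-h,k),(-h,-k),(-k,-h),(k,-h),(h,-k)]]
PARTS=[np.array(sect(.046,0)+sect(.054,.046)),np.array(sect(.066,.046)+sect(.066,.1))]
def sil(S,pos,R):
    m=np.zeros((480*4,640*4),np.uint8)
    for P in PARTS:
        c=(P@R.T+pos)@np.array(S["R"]).T+np.array(S["t"])
        uv=np.c_[S["fx"]*c[:,0]/c[:,2]+S["cx"],S["fy"]*c[:,1]/c[:,2]+S["cy"]]
        cv2.fillPoly(m,[np.round(cv2.convexHull(((uv+.5)*4).astype(np.float32))).astype(np.int32)],1)
    return cv2.resize(m*255,(640,480),interpolation=cv2.INTER_AREA)/255.
def fit(name,x,y,z,R0=Ro.identity(),cams=("top","side"),snaps=None):
    """pot pose = Rz(yaw)*R0 at (x,y,z); returns x,y,yaw(deg),cost per start"""
    data=[]
    for c in cams:
        S=snapshot(c); r=finder.trace(c,name)
        r=[d for d in r if d["conf"]>.3] or r
        if r: data.append((S,np.array(r[0]["pixels"],float)))
    def cost(p):
        R=(Ro.from_euler("z",p[2]*10,degrees=True)*R0).as_matrix()
        s=0
        for S,m in data:
            q=sil(S,np.array([p[0]/100,p[1]/100,z]),R); s+=np.abs(q-m).sum()/m.sum()
        return s
    best=min((minimize(cost,[x*100,y*100,a],method="Nelder-Mead",options=dict(initial_simplex=[[x*100,y*100,a],[x*100+1,y*100,a],[x*100,y*100+1,a],[x*100,y*100,a+1.5]],xatol=.01,fatol=1e-4)) for a in (-3,0,3)),key=lambda r:r.fun)
    return best.x[0]/100,best.x[1]/100,best.x[2]*10,best.fun,len(data)
def go(pos,R,pos0=None,R0=None,what=""):
    """print equal rows (screw) from current (or given) tool pose to the target"""
    s=bot.state()
    p0=np.array(s["tcp_pos"]) if pos0 is None else np.array(pos0); A=Ro.from_euler("xyz",s["ee_rot"]) if R0 is None else R0
    T=np.eye(4); T[:3,:3]=(A.inv()*R).as_matrix(); T[:3,3]=A.inv().apply(np.array(pos)-p0)
    ang=(A.inv()*R).magnitude()*57.3; n=max(1,int(np.ceil(max(np.linalg.norm(T[:3,3])/.058,ang/10.5))))
    E=expm(np.real(logm(T))/n)
    print(what,"n=%d row:"%n,np.round(E[:3,3]*100,2).tolist()+np.round(Ro.from_matrix(E[:3,:3]).as_rotvec(degrees=True),2).tolist())
    return np.array(pos),R
def tool(heading,tilt,roll=0):
    """tool dir: heading (deg), tilt from vertical (deg); tool y horizontal, perpendicular to heading; x=up-ish-forward"""
    return Ro.from_euler("z",heading,degrees=True)*Ro.from_euler("y",180-tilt,degrees=True)*Ro.from_euler("z",roll,degrees=True)
E
python3 - <<'E'
from h import *
print(np.round(fit("pot_blue",.537,.175,.006),4))
print(np.round(fit("pot_yellow",.534,-.012,0),4))
print(np.round(fit("pot_green",.544,-.241,.1,Ro.from_euler("x",180,degrees=True)),4))
print(tool(0,45).apply([0,0,1]),tool(0,0).as_matrix().round(2).tolist(), tool(0,45).apply([0,1,0]))
E
```

```text
[ 0.54    0.1738 48.6898  0.1092  2.    ]
[ 5.37100e-01 -1.04000e-02  7.80924e+01  7.97000e-02  2.00000e+00]
[  0.5459  -0.2408 -32.1415   0.0689   2.    ]
[ 0.70710678  0.         -0.70710678] [[-1.0, 0.0, 0.0], [0.0, 1.0, 0.0], [-0.0, 0.0, -1.0]] [0. 1. 0.]
```

```bash
python3 - <<'E'
from h import *
print(bot.state()["time"])
R=tool(-101.9,0)
p,_=go([.537,-.0104,.14],R,what="above yellow")
go([.537,-.0104,.060],R,p,R)
E
```

```text
1.7
above yellow n=11 row: [5.7, -0.9, 0.83, -0.0, -0.0, -5.22]
 n=2 row: [0.0, 0.0, 4.0, 0.0, 0.0, 0.0]
```

```bash
python3 -m jog '[[5.7,-0.9,0.83,0,0,-5.22],[5.7,-0.9,0.83,0,0,-5.22],[5.7,-0.9,0.83,0,0,-5.22],[5.7,-0.9,0.83,0,0,-5.22],[5.7,-0.9,0.83,0,0,-5.22]]' 8.54 30
python3 -m jog '[[5.7,-0.9,0.83,0,0,-5.22],[5.7,-0.9,0.83,0,0,-5.22],[5.7,-0.9,0.83,0,0,-5.22],[5.7,-0.9,0.83,0,0,-5.22],[5.7,-0.9,0.83,0,0,-5.22]]'
python3 -m jog '[[5.7,-0.9,0.83,0,0,-5.22],[0,0,0,0,0,0],[0,0,0,0,0,0],[0,0,0,0,0,0],[0,0,0,0,0,0]]'
python3 - <<'E'
from h import *
R=tool(-101.9,0)
go([.537,-.0104,.14],R); print(bot.state()["qpos"])
E
```

```text
time: 2.33
tcp_pos: [0.4147, -0.3286, 0.1895]
ee_rot: [3.141, -0.0, 0.82]
contact_force: [0.7, 0.0, 0.6]
finger_gap: 0.999
grip_force: 0.0
time: 2.95
tcp_pos: [0.5293, -0.0662, 0.148]
ee_rot: [3.141, -0.0, 1.276]
contact_force: [0.9, -0.3, -0.7]
finger_gap: 0.999
grip_force: 0.0
time: 3.58
tcp_pos: [0.5369, -0.0121, 0.1402]
ee_rot: [3.141, 0.0, 1.362]
contact_force: [-1.0, -0.7, 0.3]
finger_gap: 1.002
grip_force: 0.0
 n=1 row: [0.17, -0.02, 0.02, 0.02, 0.0, -0.08]
[-1.78864566e-01  2.79419709e-01 -1.86956164e-01  1.10405510e+00
 -5.53741803e-05  1.60097651e+00]
```

```bash
python3 -m jog '[[0.17,0,4,0,0,0],[0,0,4,0,0,0],[0,0,0,0,0,0],[0,0,0,0,0,0],[0,0,0,0,0,0]]'
python3 -m jog '[[0,0,0,0,0,0],[0,0,0,0,0,0],[0,0,0,0,0,0],[0,0,0,0,0,0],[0,0,0,0,0,0]]' 5 40
python3 - <<'E'
from h import *
R=tool(-101.9,0); R2=tool(-131.3,0); s=bot.state(); print(s["finger_gap"],s["tcp_pos"],s["torque"])
p=np.array(s["tcp_pos"])+[0,0,.12]
go(p,R)
go([.540,.1738,.18],R2,p,R,"over blue")
E
```

```text
time: 4.2
tcp_pos: [0.5382, -0.0096, 0.0617]
ee_rot: [3.139, -0.0, 1.364]
contact_force: [-0.3, -0.4, 0.8]
finger_gap: 1.002
grip_force: 0.0
time: 4.82
tcp_pos: [0.5374, -0.0093, 0.0611]
ee_rot: [3.14, 0.0, 1.364]
contact_force: [-1.6, -0.9, 6.5]
finger_gap: 0.766
grip_force: 43.4
0.7662258680144555 [ 0.53744514 -0.00931908  0.06113468] [-0.01130723  0.41319017 -0.00253513]
 n=3 row: [-0.0, 0.0, -4.0, 0.03, 0.0, 0.02]
over blue n=4 row: [4.29, -1.74, 0.03, 0.0, -0.0, 7.35]
```

```bash
python3 -m jog '[[0,0,-2,0,0,0],[0,0,-5,0,0,0],[0,0,-6,0,0,0],[4.3,-1.74,0,0,0,7.35],[4.3,-1.74,0,0,0,7.35]]'
python3 -m jog '[[4.3,-1.74,0,0,0,7.35],[4.3,-1.74,0,0,0,7.35],[0,0,0,0,0,0],[0,0,0,0,0,0],[0,0,0,0,0,0]]'
python3 - <<'E'
from h import *
s=bot.state(); p=s["tcp_pos"]; print(p, s["time"])
for c in ("top","side"):
    S=snapshot(c); cv2.imwrite(f"pics/{c}1.png",cv2.resize(S["img"][150:390,170:490] if c=="top" else S["img"][180:420,170:490],None,fx=2,fy=2)[:,:,::-1])
print(np.round(fit("pot_yellow",p[0],p[1],p[2]-.061),4))
go([.540,.1738,p[2]],tool(-131.3,0))
E
```

```text
time: 5.45
tcp_pos: [0.5266, 0.0834, 0.1912]
ee_rot: [3.14, -0.001, 1.102]
contact_force: [1.2, 0.3, -2.0]
finger_gap: 0.769
grip_force: 46.0
time: 6.08
tcp_pos: [0.5398, 0.1735, 0.1901]
ee_rot: [3.142, 0.0, 0.85]
contact_force: [-0.6, 0.3, -1.7]
finger_gap: 0.763
grip_force: 46.1
[0.53977506 0.1735094  0.19008422] 6.075
[ 0.5397  0.1754 44.7299  0.5701  1.    ]
 n=1 row: [-0.0, 0.01, 0.0, 0.01, -0.01, 0.01]
```

View pics/side1.png

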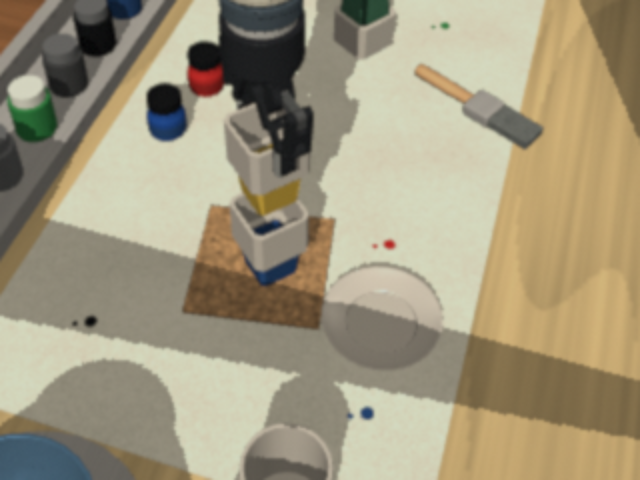

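The crop shows the yellow foot at about (270,195), centred over the blue collar at (268,230) with the flats in line. I'll lower it now and watch the force.

```bash
python3 -m jog '[[0,0,1.5,0,0,0],[0,0,1.5,0,0,0],[0,0,1,0,0,0],[0,0,0.8,0,0,0],[0,0,0,0,0,0]]'
python3 -m jog '[[0,0,0.6,0,0,0],[0,0,0.6,0,0,0],[0,0,0.4,0,0,0],[0,0,0,0,0,0],[0,0,0,0,0,0]]'
```

```text
time: 7.0
tcp_pos: [0.5396, 0.1744, 0.1413]
ee_rot: [-3.141, 0.001, 0.851]
contact_force: [0.3, 0.3, -1.9]
finger_gap: 0.766
grip_force: 46.1
time: 7.62
tcp_pos: [0.54, 0.1744, 0.1261]
ee_rot: [3.141, -0.0, 0.851]
contact_force: [-0.1, 0.2, -1.9]
finger_gap: 0.768
grip_force: 46.1
```

```bash
python3 -m jog '[[0,0,0.2,0,0,0],[0,0,0.2,0,0,0],[0,0,0.1,0,0,0],[0,0,0,0,0,0],[0,0,0,0,0,0]]'
```

```text
time: 8.25
tcp_pos: [0.54, 0.1744, 0.1213]
ee_rot: [3.141, -0.0, 0.851]
contact_force: [-0.4, -1.1, 2.8]
finger_gap: 0.766
grip_force: 46.4
```

```bash
python3 -m jog '[[0,0,0.1,0,0,0],[0,0,0,0,0,0],[0,0,0,0,0,0],[0,0,0,0,0,0],[0,0,0,0,0,0]]' 8.54
python3 -m jog '[[0,0,-3,0,0,0],[0,0,-5,0,0,0],[0,0,-3,0,0,0],[0,0,0,0,0,0],[0,0,0,0,0,0]]'
python3 - <<'E'
from h import *
for c in ("top","side"): snapshot(c); print(np.round(finder.tip_of(c,"pot_yellow")[0]["centre"],3))
print(np.round(fit("pot_yellow",.54,.174,.06,cams=("side",)),4))
g=np.array([.5459,-.2408]);a=np.radians(-122.1);u=np.array([np.cos(a),np.sin(a)])
t=np.r_[.866*u,-.5]; R=tool(-122.1,60)
P=np.r_[g+.0128*u,.030]; print("grasp",P)
pre=P-.11*t
s=bot.state(); mid=np.r_[(pre[:2]+[-.02,.06]),.22]
m,Rm=go(mid,tool(-122.1,20),what="mid")
p,_=go(pre,R,m,Rm,"pre"); go(P,R,p,R,"in"); print(m,p)
E
```

```text
time: 8.88
tcp_pos: [0.5399, 0.1744, 0.12]
ee_rot: [3.142, 0.0, 0.851]
contact_force: [0.5, -0.1, -0.2]
finger_gap: 1.0
grip_force: 0.0
time: 9.5
tcp_pos: [0.5396, 0.1743, 0.2292]
ee_rot: [-3.141, 0.001, 0.851]
contact_force: [0.0, -0.1, 0.2]
finger_gap: 1.002
grip_force: 0.0
[0.533 0.173 0.061]
[0.538 0.174 0.057]
[  0.5405   0.1728 -37.0619   0.1735   1.    ]
grasp [ 0.5390981  -0.25164316  0.03      ]
mid n=5 row: [-4.11, 3.96, 0.78, -0.33, -3.98, -1.81]
pre n=4 row: [1.13, 1.22, 3.41, 0.0, -10.0, 0.0]
in n=2 row: [0.0, -0.0, 5.5, 0.0, 0.0, 0.0]
[ 0.56971913 -0.11094633  0.22      ] [ 0.58971913 -0.17094633  0.085     ]
```

```bash
python3 -m jog '[[-4.11,3.96,0.78,-0.33,-3.98,-1.81],[-4.11,3.96,0.78,-0.33,-3.98,-1.81],[-4.11,3.96,0.78,-0.33,-3.98,-1.81],[-4.11,3.96,0.78,-0.33,-3.98,-1.81],[-4.11,3.96,0.78,-0.33,-3.98,-1.81]]'
python3 -m jog '[[1.13,1.22,3.41,0,-10,0],[1.13,1.22,3.41,0,-10,0],[1.13,1.22,3.41,0,-10,0],[1.13,1.22,3.41,0,-10,0],[0,0,0,0,0,0]]'
python3 - <<'E'
from h import *
s=bot.state(); print(np.round(s["qpos"],3))
S=snapshot("side"); cv2.imwrite("pics/side2.png",cv2.resize(S["img"][80:320,220:540],None,fx=2,fy=2)[:,:,::-1])
P=np.array([ 0.5391,-0.2516,0.030]);a=np.radians(-122.1);t=np.r_[.866*np.cos(a),.866*np.sin(a),-.5]
R=tool(-122.1,60); p,_=go(P-.05*t,R); go(P,R,p,R)
E
```

```text
time: 10.42
tcp_pos: [0.5699, -0.1128, 0.2206]
ee_rot: [-3.141, 0.351, 1.012]
contact_force: [0.2, 0.6, -0.2]
finger_gap: 1.001
grip_force: 0.0
time: 11.05
tcp_pos: [0.5881, -0.1706, 0.0767]
ee_rot: [-3.114, 1.053, 1.034]
contact_force: [-0.7, 0.8, -0.7]
finger_gap: 0.999
grip_force: 0.0
[-0.053  0.87   0.257  1.671 -0.857  2.408]
 n=2 row: [-0.13, 0.03, 2.93, -0.1, -0.01, 0.15]
 n=1 row: [0.0, -0.0, 5.0, 0.0, 0.0, 0.0]
```

View pics/side2.png

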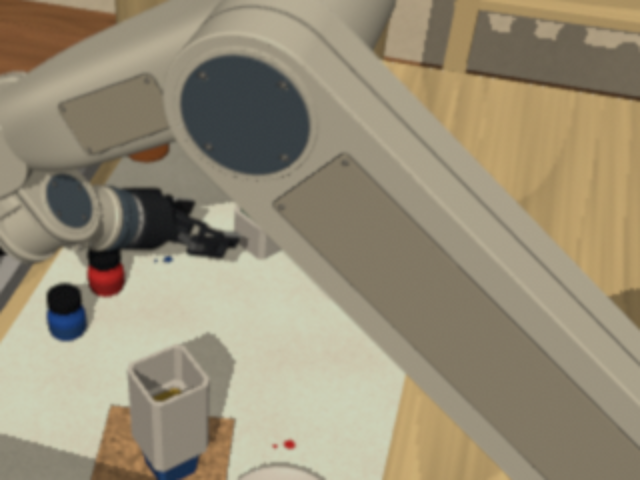

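The crop shows the tilted gripper at about (210,235), pointing at the green pot at (260,235). It clears the red and blue jars, and the stack at (170,410) is standing well. Going in now.

```bash
python3 -m jog '[[-0.13,0,2.93,-0.1,0,0.15],[-0.13,0,2.93,-0.1,0,0.15],[0,0,0,0,0,0],[0,0,0,0,0,0],[0,0,0,0,0,0]]'
python3 - <<'E'
from h import *
P=np.array([ 0.5391,-0.2516,0.030]);R=tool(-122.1,60); go(P,R); print(np.round(bot.state()["contact_force"],1),bot.state()["qpos"])
E
```

```text
time: 11.72
tcp_pos: [0.5634, -0.2146, 0.0609]
ee_rot: [3.12, 1.044, 0.993]
contact_force: [0.1, 0.0, 0.4]
finger_gap: 0.997
grip_force: 0.0
 n=1 row: [0.44, -0.13, 5.38, 0.36, -0.2, -0.5]
[0.1 0.  0.4] [-0.11710456  0.82278351  0.12363347  1.49932513 -0.90024549  2.33024994]
```

```bash
python3 -m jog '[[0.15,-0.04,1.8,0.12,-0.07,-0.17],[0.15,-0.04,1.8,0.12,-0.07,-0.17],[0.14,-0.04,1.8,0.12,-0.07,-0.17],[0,0,0,0,0,0],[0,0,0,0,0,0]]'
python3 - <<'E'
from h import *
P=np.array([ 0.5391,-0.2516,0.030]);R=tool(-122.1,60); go(P,R); s=bot.state();print(np.round(s["contact_force"],1))
S=snapshot("top"); cv2.imwrite("pics/top2.png",cv2.resize(S["img"][150:350,280:520],None,fx=3,fy=3)[:,:,::-1])
E
```

```text
time: 12.35
tcp_pos: [0.5385, -0.2518, 0.0286]
ee_rot: [-3.136, 1.049, 1.015]
contact_force: [-0.3, -0.9, 1.2]
finger_gap: 0.998
grip_force: 0.0
 n=1 row: [-0.1, 0.04, -0.11, -0.08, 0.12, 0.13]
[-0.3 -0.9  1.2]
```

View pics/top2.png

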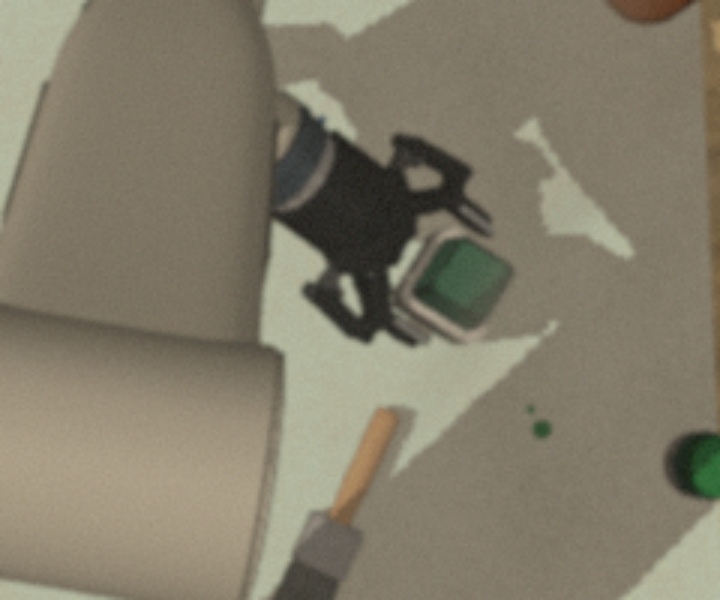

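The crop shows the pot at (463,280), with the open fingertips at (487,230) and (425,340) straddling the near half of its collar. The brush and jars are clear. I'll go in another 4 mm and close.

```bash
python3 -m jog '[[-0.1,0.04,0.3,0,0,0],[0,0,0,0,0,0],[0,0,0,0,0,0],[0,0,0,0,0,0],[0,0,0,0,0,0]]' 5 45
python3 - <<'E'
from h import *
s=bot.state();print(np.round(s["contact_force"],1),s["torque"],s["qpos"])
R=Ro.from_euler("xyz",s["ee_rot"]); print(R.inv().apply([0,0,.12])*100)
E
```

```text
time: 13.02
tcp_pos: [0.5368, -0.2552, 0.0277]
ee_rot: [-3.136, 1.05, 1.015]
contact_force: [2.0, 1.2, 5.2]
finger_gap: 0.769
grip_force: 49.8
[2.  1.2 5.2] [ 0.1950084  -0.01212163  0.11829027] [-0.18197976  0.81979094  0.01472977  1.33976093 -0.93659236  2.24391861]
[-10.40905845  -0.03438067  -5.9707889 ]
```

```bash
python3 -m jog '[[-1.7,0,-1,0,0,0],[-2.6,0,-1.5,0,0,0],[-2.6,0,-1.5,0,0,0],[-3.5,0,-2,0,0,0],[0,0,0,0,0,-10]]'
python3 -m jog '[[0,0,0,0,0,-10],[0,0,0,0,0,-10],[0,0,0,0,0,-10],[0,0,0,0,0,-10],[0,0,0,0,0,-10]]'
python3 -m jog '[[0,0,0,0,0,-10],[0,0,0,0,0,-10],[0,0,0,0,0,-10],[0,0,0,0,0,-10],[0,0,0,0,0,-10]]'
python3 -m jog '[[0,0,0,0,0,-10],[0,0,0,0,0,-10],[0,0,0,0,0,-10],[0,0,0,0,0,-10],[0,0,0,0,0,-10]]'
python3 -m jog '[[0,0,0,0,0,-10],[0,0,0,0,0,-10],[0,0,0,0,0,0],[0,0,0,0,0,0],[0,0,0,0,0,0]]'
python3 - <<'E'
from h import *
s=bot.state();print(np.round(s["qpos"],2)); R=Ro.from_euler("xyz",s["ee_rot"]); print(R.as_matrix().round(3))
E
```

```text
time: 13.65
tcp_pos: [0.5376, -0.2553, 0.1513]
ee_rot: [-2.846, 1.022, 1.353]
contact_force: [-0.1, -0.5, -2.1]
finger_gap: 0.768
grip_force: 49.7
time: 14.28
tcp_pos: [0.5367, -0.2551, 0.1481]
ee_rot: [-2.154, 0.44, 2.304]
contact_force: [0.1, -1.3, -1.5]
finger_gap: 0.766
grip_force: 49.8
time: 14.9
tcp_pos: [0.5367, -0.2551, 0.1481]
ee_rot: [-2.121, -0.31, 2.763]
contact_force: [-0.5, -0.6, -1.4]
finger_gap: 0.768
grip_force: 49.8
time: 15.52
tcp_pos: [0.5367, -0.2551, 0.1481]
ee_rot: [-2.617, -0.958, -2.751]
contact_force: [-0.2, 0.2, -1.8]
finger_gap: 0.768
grip_force: 49.8
time: 16.15
tcp_pos: [0.537, -0.2551, 0.1475]
ee_rot: [3.138, -1.05, -2.13]
contact_force: [0.2, -0.5, -1.9]
finger_gap: 0.768
grip_force: 49.8
[-0.18  0.7   0.12  1.56 -0.94 -0.9 ]
[[-0.264 -0.846 -0.463]
 [-0.422  0.533 -0.734]
 [ 0.867  0.002 -0.498]]
```

```bash
cat >> h.py <<'E'
def M(p,R):
    T=np.eye(4); T[:3,:3]=R.as_matrix(); T[:3,3]=p; return T
def cur():
    s=bot.state(); return M(s["tcp_pos"],Ro.from_euler("xyz",s["ee_rot"]))
E
python3 - <<'E'
from h import *
G=M([.5368,-.2552,.0277],Ro.from_euler("xyz",[-3.136,1.05,1.015]))
P=M([.5459,-.2408,.1],Ro.from_euler("z",-32.1,degrees=True)*Ro.from_euler("x",180,degrees=True))
H=np.linalg.inv(G)@P; np.save("H.npy",H); N=cur()@H; print("pot now",N.round(3))
# level target: pot z along az -122.1 horizontal; minimal rotation of N
z=N[:3,2]; h=np.array([np.cos(np.radians(-122.1)),np.sin(np.radians(-122.1)),0])
Rn=Ro.from_matrix(N[:3,:3]); k=np.cross(z,h); k=k/np.linalg.norm(k)*np.arccos(z@h)
Rt=Ro.from_rotvec(k)*Rn; print(Rt.as_matrix().round(3))
for zz in (.045,.035):
    c=np.r_[.55,-.24,zz]  # collar centre (local z .073)
    Tt=M(c-.073*h,Rt)@np.linalg.inv(H); go(Tt[:3,3],Ro.from_matrix(Tt[:3,:3]),what=str(zz)); print(Tt[:3,3].round(4))
    S=Tt
E
```

```text
pot now [[-0.845 -0.271 -0.462  0.575]
 [ 0.535 -0.426 -0.729 -0.195]
 [ 0.001 -0.863  0.505  0.126]
 [ 0.     0.     0.     1.   ]]
[[-0.847 -0.001 -0.531]
 [ 0.531  0.001 -0.847]
 [ 0.002 -1.    -0.   ]]
0.045 n=3 row: [-3.53, -0.11, 2.06, 0.07, -10.1, -0.06]
[ 0.5504 -0.2394  0.028 ]
0.035 n=3 row: [-3.79, -0.11, 2.27, 0.07, -10.1, -0.06]
[ 0.5504 -0.2394  0.018 ]
```

```bash
python3 -m jog '[[-3.53,-0.11,2.06,0,-10.1,0],[-3.53,-0.11,2.06,0,-10.1,0],[-3.53,-0.11,2.06,0,-10.1,0],[0,0,0,0,0,0],[0,0,0,0,0,0]]'
python3 - <<'E'
from h import *
H=np.load("H.npy"); T=cur(); N=T@H; print(N.round(4)); print("down 1cm in tool",T[:3,:3].T@[0,0,-1])
S=snapshot("side"); cv2.imwrite("pics/side3.png",cv2.resize(S["img"][80:320,220:540],None,fx=2,fy=2)[:,:,::-1])
E
```

```text
time: 16.77
tcp_pos: [0.5501, -0.2398, 0.0288]
ee_rot: [3.138, -0.525, -2.131]
contact_force: [-0.3, 1.0, -1.5]
finger_gap: 0.774
grip_force: 50.5
[[-0.8448 -0.0053 -0.535   0.5888]
 [ 0.535  -0.0016 -0.8448 -0.1787]
 [ 0.0036 -1.      0.0042  0.0455]
 [ 0.      0.      0.      1.    ]]
down 1cm in tool [-0.50118317 -0.00323239  0.86533518]
```

View pics/side3.png

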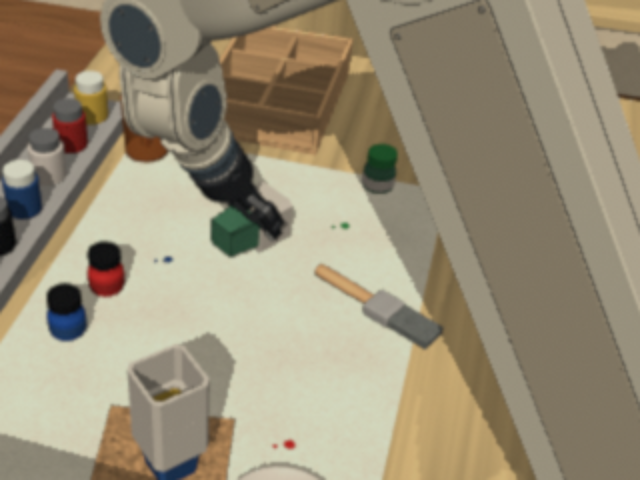

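The crop shows the green pot level in the gripper, with the foot at (235,232) and the collar at (270,215). It's just above the paper, and the brush at (375,300) is clear. I'll lower it gently.

```bash
python3 -m jog '[[-0.2,0,0.35,0,0,0],[-0.15,0,0.26,0,0,0],[-0.1,0,0.17,0,0,0],[-0.05,0,0.09,0,0,0],[0,0,0,0,0,0]]'
python3 -m jog '[[-0.05,0,0.09,0,0,0],[0,0,0,0,0,0],[-0.05,0,0.09,0,0,0],[0,0,0,0,0,0],[0,0,0,0,0,0]]'
```

```text
time: 17.45
tcp_pos: [0.5503, -0.2392, 0.0183]
ee_rot: [3.138, -0.521, -2.129]
contact_force: [-0.8, 3.0, 4.8]
finger_gap: 0.767
grip_force: 50.7
time: 18.08
tcp_pos: [0.5503, -0.2392, 0.0182]
ee_rot: [3.139, -0.522, -2.129]
contact_force: [-3.2, 8.8, 22.8]
finger_gap: 0.768
grip_force: 51.8
```

```bash
python3 -m jog '[[0.05,0,-0.09,0,0,0],[0.03,0,-0.05,0,0,0],[0,0,0,0,0,0],[0,0,0,0,0,0],[0,0,0,0,0,0]]' - 20
python3 -m jog '[[0,0,0,0,0,0],[0,0,0,0,0,0],[0,0,0,0,0,0],[0,0,0,0,0,0],[0,0,0,0,0,0]]' 8.54
python3 -m jog '[[0,0,-3,0,0,0],[0,0,-5,0,0,0],[0,0,-5,0,0,0],[0,0,0,0,0,0],[0,0,0,0,0,0]]'
python3 - <<'E'
from h import *
R0=Ro.from_matrix([[0,0,1],[1,0,0],[0,1,0]])  # pot z along world x at yaw 0
for c in ("top","side"):
    snapshot(c); print([np.round(d["centre"],3) for d in finder.tip_of(c,"pot_green")[:1]])
x=fit("pot_green",.589,-.179,.033,Ro.from_euler("z",-122.1,degrees=True)*R0); print(np.round(x,4))
E
```

```text
time: 18.7
tcp_pos: [0.5503, -0.2391, 0.0183]
ee_rot: [3.138, -0.521, -2.129]
contact_force: [-1.9, 4.7, 8.1]
finger_gap: 0.768
grip_force: 51.1
time: 19.32
tcp_pos: [0.5502, -0.2394, 0.0172]
ee_rot: [3.137, -0.521, -2.13]
contact_force: [-0.9, -0.4, -0.2]
finger_gap: 1.002
grip_force: 0.0
time: 19.95
tcp_pos: [0.5848, -0.1847, 0.1295]
ee_rot: [3.137, -0.521, -2.129]
contact_force: [-1.0, -0.5, -0.7]
finger_gap: 1.001
grip_force: 0.0
[array([ 0.59 , -0.175,  0.034])]
[array([ 0.588, -0.177,  0.038])]
[ 0.5896 -0.1769  0.2675  0.1109  2.    ]
```

```bash
python3 - <<'E'
from h import *
hd=58.2; u=np.array([np.cos(np.radians(hd)),np.sin(np.radians(hd)),0]); t=.7071*u-[0,0,.7071]
o=np.array([.5896,-.1769,.033]); G=o-.077*u; G[2]=.036; P=G+.025*t; print("P",P.round(4))
pre=P-.11*t
m,Rm=go([.53,-.26,.24],tool(hd,5),what="mid"); p,R=go(pre,tool(hd,45),m,Rm,"pre"); go(P,R,p,R)
E
```

```text
P [ 0.5583 -0.2273  0.0183]
mid n=4 row: [3.06, 0.18, -2.0, 0.08, -8.72, -0.08]
pre n=4 row: [2.09, -0.17, 3.14, 0.0, -10.0, 0.0]
 n=2 row: [0.0, 0.0, 5.5, 0.0, 0.0, 0.0]
```

```bash
python3 -m jog '[[3.06,0.18,-2,0.08,-8.72,-0.08],[3.06,0.18,-2,0.08,-8.72,-0.08],[3.06,0.18,-2,0.08,-8.72,-0.08],[3.06,0.18,-2,0.08,-8.72,-0.08],[0,0,0,0,0,0]]'
python3 -m jog '[[2.09,-0.17,3.14,0,-10,0],[2.09,-0.17,3.14,0,-10,0],[2.09,-0.17,3.14,0,-10,0],[2.09,-0.17,3.14,0,-10,0],[0,0,0,0,0,0]]'
python3 - <<'E'
from h import *
P=np.array([.5583,-.2273,.0183]); R=tool(58.2,45); t=R.apply([0,0,1]); print(np.round(bot.state()["qpos"],2))
p,_=go(P-.06*t,R); go(P,R,p,R)
E
```

```text
time: 20.98
tcp_pos: [0.5283, -0.2639, 0.2423]
ee_rot: [-3.138, 0.088, -2.131]
contact_force: [0.2, 0.5, -0.1]
finger_gap: 0.998
grip_force: 0.0
time: 21.6
tcp_pos: [0.5156, -0.2924, 0.0902]
ee_rot: [3.124, 0.79, -2.139]
contact_force: [0.9, 0.0, 1.4]
finger_gap: 1.0
grip_force: 0.0
[-0.99  0.59 -0.07  1.32  0.69 -2.15]
 n=1 row: [-0.4, -0.23, 4.58, 0.46, 0.25, -0.53]
 n=2 row: [0.0, -0.0, 3.0, 0.0, 0.0, 0.0]
```

```bash
python3 -m jog '[[-0.2,-0.12,2.3,0.23,0.12,-0.26],[-0.2,-0.11,2.3,0.23,0.12,-0.26],[0,0,1.5,0,0,0],[0,0,0,0,0,0],[0,0,0,0,0,0]]'
python3 - <<'E'
from h import *
P=np.array([.5583,-.2273,.0183]); R=tool(58.2,45); go(P,R)
S=snapshot("top"); cv2.imwrite("pics/top4.png",cv2.resize(S["img"][150:350,280:520],None,fx=3,fy=3)[:,:,::-1])
E
```

```text
time: 22.22
tcp_pos: [0.5445, -0.2553, 0.0579]
ee_rot: [-3.12, 0.779, -2.108]
contact_force: [-0.3, -1.0, 0.2]
finger_gap: 1.0
grip_force: 0.0
 n=1 row: [0.57, 0.35, 5.0, -0.49, -0.36, 0.73]
```

View pics/top4.png

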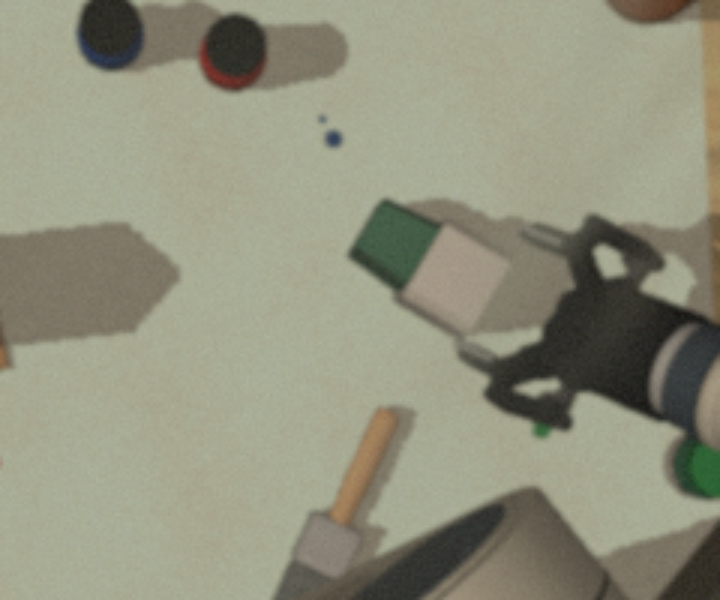

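The crop shows the pot lying with its collar at (460,275) and mouth toward the gripper. The fingers at (545,237) and (475,350) are lined up either side, about 5 cm short. Going in and closing.

```bash
python3 -m jog '[[0.2,0.12,1.7,-0.17,-0.12,0.25],[0.2,0.12,1.7,-0.17,-0.12,0.25],[0.17,0.11,1.6,-0.15,-0.12,0.23],[0,0,0,0,0,0],[0,0,0,0,0,0]]'
python3 - <<'E'
from h import *
P=np.array([.5583,-.2273,.0183]); R=tool(58.2,45); go(P,R); print(np.round(bot.state()["contact_force"],1))
E
```

```text
time: 22.9
tcp_pos: [0.5577, -0.2279, 0.0174]
ee_rot: [3.14, 0.787, -2.129]
contact_force: [0.5, -1.0, 0.2]
finger_gap: 1.0
grip_force: 0.0
 n=1 row: [-0.12, -0.02, -0.01, -0.02, 0.11, -0.13]
[ 0.5 -1.   0.2]
```

Closing, lifting straight up 13 cm, then rolling +180°.

```bash
python3 -m jog '[[-0.1,0,0,0,0,0],[0,0,0,0,0,0],[0,0,0,0,0,0],[0,0,0,0,0,0],[0,0,0,0,0,0]]' 5 45
python3 - <<'E'
from h import *
T=cur(); P=M([.5896,-.1769,.033],Ro.from_euler("z",-121.8,degrees=True)*Ro.from_matrix([[0,0,1],[1,0,0],[0,1,0]]))
H=np.linalg.inv(T)@P; np.save("H2.npy",H); print(H.round(3)); print(np.round(T[:3,:3].T@[0,0,13],2))
E
```

```text
time: 23.52
tcp_pos: [0.5582, -0.2272, 0.0182]
ee_rot: [3.14, 0.788, -2.129]
contact_force: [-1.9, -2.7, 6.6]
finger_gap: 0.769
grip_force: 50.3
[[-0.002 -0.709  0.705 -0.052]
 [-1.     0.001 -0.002 -0.   ]
 [ 0.001 -0.705 -0.709  0.032]
 [ 0.     0.     0.     1.   ]]
[-9.21  0.01 -9.17]
```

```bash
python3 -m jog '[[-1.2,0,-1.2,0,0,0],[-2.5,0,-2.5,0,0,0],[-3,0,-3,0,0,0],[-2.5,0,-2.5,0,0,0],[0,0,0,0,0,10]]'
python3 -m jog '[[0,0,0,0,0,10],[0,0,0,0,0,10],[0,0,0,0,0,10],[0,0,0,0,0,10],[0,0,0,0,0,10]]'
python3 -m jog '[[0,0,0,0,0,10],[0,0,0,0,0,10],[0,0,0,0,0,10],[0,0,0,0,0,10],[0,0,0,0,0,10]]'
python3 -m jog '[[0,0,0,0,0,10],[0,0,0,0,0,10],[0,0,0,0,0,10],[0,0,0,0,0,10],[0,0,0,0,0,10]]'
python3 -m jog '[[0,0,0,0,0,10],[0,0,0,0,0,10],[0,0,0,0,0,0],[0,0,0,0,0,0],[0,0,0,0,0,0]]'
python3 - <<'E'
from h import *
H=np.load("H2.npy"); T=cur(); N=T@H; print(N.round(4)); print("down in tool",(T[:3,:3].T@[0,0,-1]).round(3), np.round(bot.state()["qpos"],2))
E
```

```text
time: 24.15
tcp_pos: [0.5587, -0.2276, 0.1513]
ee_rot: [2.97, 0.771, -2.373]
contact_force: [0.2, -0.1, -2.8]
finger_gap: 0.764
grip_force: 50.2
time: 24.78
tcp_pos: [0.5579, -0.2269, 0.1484]
ee_rot: [2.423, 0.356, 2.967]
contact_force: [1.0, -0.0, -0.8]
finger_gap: 0.763
grip_force: 50.2
time: 25.4
tcp_pos: [0.5579, -0.2269, 0.1484]
ee_rot: [2.387, -0.251, 2.329]
contact_force: [-0.5, 0.2, -1.6]
finger_gap: 0.765
grip_force: 50.2
time: 26.02
tcp_pos: [0.5579, -0.2269, 0.1484]
ee_rot: [2.818, -0.731, 1.482]
contact_force: [0.7, -0.1, -1.8]
finger_gap: 0.767
grip_force: 50.2
time: 26.65
tcp_pos: [0.558, -0.227, 0.1477]
ee_rot: [-3.141, -0.788, 1.015]
contact_force: [0.2, 1.0, -1.9]
finger_gap: 0.77
grip_force: 50.2
[[-0.8504 -0.5261 -0.0038  0.5503]
 [ 0.5261 -0.8504 -0.0034 -0.2392]
 [-0.0015 -0.0049  1.      0.0883]
 [ 0.      0.      0.      1.    ]]
down in tool [-0.709  0.001  0.705] [-0.87  0.49 -0.07  1.31  0.74  1.13]
```

```bash
python3 -m jog '[[-1.8,0,1.8,0,0,0],[-1.8,0,1.8,0,0,0],[-1.3,0,1.3,0,0,0],[-0.6,0,0.6,0,0,0],[0,0,0,0,0,0]]'
python3 - <<'E'
from h import *
H=np.load("H2.npy"); N=cur()@H; print(N[:,3].round(4),N[:3,2].round(4))
E
```

```text
time: 27.28
tcp_pos: [0.558, -0.2267, 0.0696]
ee_rot: [-3.138, -0.788, 1.012]
contact_force: [0.3, 0.7, -0.4]
finger_gap: 0.767
grip_force: 50.2
[ 0.5502 -0.2388  0.0102  1.    ] [-0.0024 -0.0047  1.    ]
```

```bash
python3 -m jog '[[-0.25,0,0.25,0,0,0],[-0.15,0,0.15,0,0,0],[-0.1,0,0.1,0,0,0],[0,0,0,0,0,0],[0,0,0,0,0,0]]'
python3 -m jog '[[-0.07,0,0.07,0,0,0],[0,0,0,0,0,0],[-0.07,0,0.07,0,0,0],[0,0,0,0,0,0],[0,0,0,0,0,0]]'
```

```text
time: 27.9
tcp_pos: [0.558, -0.2267, 0.0627]
ee_rot: [-3.139, -0.788, 1.012]
contact_force: [-0.1, -0.4, -1.8]
finger_gap: 0.769
grip_force: 50.2
time: 28.52
tcp_pos: [0.558, -0.2267, 0.0606]
ee_rot: [-3.138, -0.788, 1.012]
contact_force: [0.1, -0.0, -1.3]
finger_gap: 0.771
grip_force: 50.2
```

```bash
python3 -m jog '[[-0.07,0,0.07,0,0,0],[0,0,0,0,0,0],[0,0,0,0,0,0],[0,0,0,0,0,0],[0,0,0,0,0,0]]'
python3 -m jog '[[-0.04,0,0.04,0,0,0],[0,0,0,0,0,0],[0,0,0,0,0,0],[0,0,0,0,0,0],[0,0,0,0,0,0]]'
```

```text
time: 29.15
tcp_pos: [0.558, -0.2267, 0.0597]
ee_rot: [-3.138, -0.788, 1.012]
contact_force: [-0.9, -0.3, -2.1]
finger_gap: 0.77
grip_force: 50.2
time: 29.78
tcp_pos: [0.558, -0.2267, 0.0591]
ee_rot: [-3.138, -0.788, 1.012]
contact_force: [0.2, -0.1, -2.0]
finger_gap: 0.766
grip_force: 50.2
```

```bash
python3 -m jog '[[-0.04,0,0.04,0,0,0],[0,0,0,0,0,0],[-0.04,0,0.04,0,0,0],[0,0,0,0,0,0],[0,0,0,0,0,0]]'
```

```text
time: 30.4
tcp_pos: [0.5581, -0.2266, 0.0588]
ee_rot: [-3.139, -0.789, 1.012]
contact_force: [-2.9, -0.3, 7.3]
finger_gap: 0.769
grip_force: 51.2
```

```bash
python3 -m jog '[[0,0,0,0,0,0],[0,0,0,0,0,0],[0,0,0,0,0,0],[0,0,0,0,0,0],[0,0,0,0,0,0]]' 8.54 20
python3 -m jog '[[0,0,-3,0,0,0],[0,0,-5,0,0,0],[0,0,-5,0,0,0],[0,0,0,0,0,0],[0,0,0,0,0,0]]'
python3 - <<'E'
from h import *
x=fit("pot_green",.550,-.239,0,Ro.from_euler("z",-32,degrees=True)); print(np.round(x,4))
x=fit("pot_yellow",.54,.174,.06,Ro.from_euler("z",-41,degrees=True)); print(np.round(x,4))
print(np.round(bot.state()["qpos"],2))
p=[.551,-.239,.15]; a=-32
for a in (-32,):
  R=tool(a-90,0); m,Rm=go([.53,-.26,.2],R,what="mid"); go(p,R,m,Rm)
S=snapshot("side"); cv2.imwrite("pics/side5.png",cv2.resize(S["img"][80:380,180:540],None,fx=2,fy=2)[:,:,::-1])
E
```

```text
time: 31.02
tcp_pos: [0.558, -0.2267, 0.0579]
ee_rot: [-3.138, -0.788, 1.012]
contact_force: [0.1, 0.0, -0.0]
finger_gap: 0.999
grip_force: 0.0
time: 31.65
tcp_pos: [0.5094, -0.3047, 0.1491]
ee_rot: [-3.137, -0.788, 1.011]
contact_force: [-0.6, 0.5, -0.1]
finger_gap: 1.001
grip_force: 0.0
[ 0.5506 -0.2389 -0.7178  0.0861  2.    ]
[ 0.5401  0.1744 -1.3334  0.2347  2.    ]
[-1.01  0.55  0.02  1.46  0.69  0.96]
mid n=5 row: [1.36, -0.13, -0.47, -0.04, -9.03, 0.02]
 n=2 row: [1.45, 0.33, 2.5, 0.0, 0.0, 0.0]
```

View pics/side5.png

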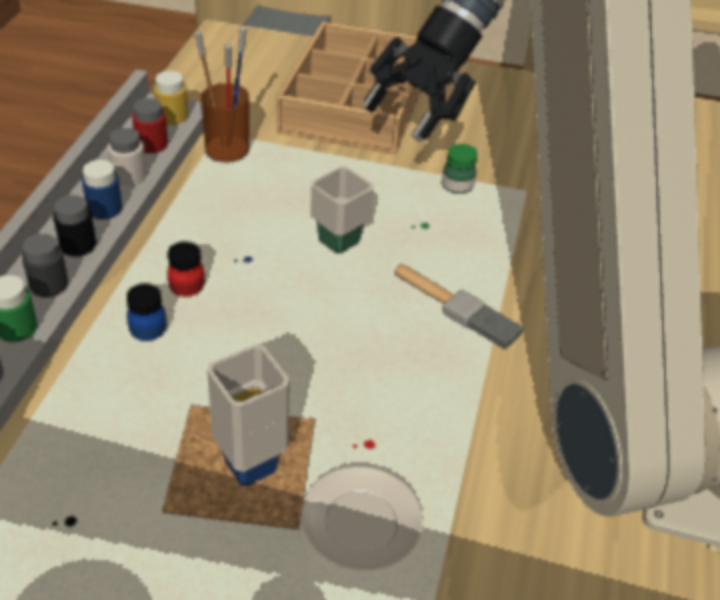

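The crop shows the green pot standing upright, mouth up, at (342,205) with its foot at (340,235). Yellow is fully home in blue at (250,410), and the jars and brush are where they were. Now I'll regrip green from above.

```bash
python3 -m jog '[[1.36,-0.13,-0.47,0,-9.03,0],[1.36,-0.13,-0.47,0,-9.03,0],[1.36,-0.13,-0.47,0,-9.03,0],[1.36,-0.13,-0.47,0,-9.03,0],[1.36,-0.13,-0.47,0,-9.03,0]]'
python3 -m jog '[[1.45,0.33,2.5,0,0,0],[1.45,0.33,2.5,0,0,0],[0,0,0,0,0,0],[0,0,0,0,0,0],[0,0,0,0,0,0]]'
python3 - <<'E'
from h import *
go([.5506,-.2389,.15],tool(-122.7,0)); print(np.round(bot.state()["qpos"],2))
E
```

```text
time: 32.72
tcp_pos: [0.5301, -0.2603, 0.2017]
ee_rot: [3.141, 0.005, 1.014]
contact_force: [0.6, 0.8, -1.1]
finger_gap: 0.998
grip_force: 0.0
time: 33.35
tcp_pos: [0.5506, -0.24, 0.1514]
ee_rot: [-3.141, 0.0, 1.013]
contact_force: [-0.7, 0.0, -0.9]
finger_gap: 1.0
grip_force: 0.0
 n=1 row: [0.09, -0.06, 0.14, -0.04, 0.01, 0.77]
[-0.55  0.38 -0.01  1.18 -0.    1.58]
```

```bash
python3 -m jog '[[0.09,-0.06,0.2,0,0,0.7],[0,0,4.5,0,0,0],[0,0,4.2,0,0,0],[0,0,0,0,0,0],[0,0,0,0,0,0]]'
python3 -m jog '[[0,0,0,0,0,0],[0,0,0,0,0,0],[0,0,0,0,0,0],[0,0,0,0,0,0],[0,0,0,0,0,0]]' 5 40
python3 - <<'E'
from h import *
T=cur(); P=M([.5506,-.2389,0],Ro.from_euler("z",-32.7,degrees=True)); H=np.linalg.inv(T)@P; np.save("H3.npy",H); print(H[:3,3].round(4))
up=np.r_[T[:2,3],.262]; R=Ro.from_matrix(T[:3,:3]); go(up,R)
D=M([.5400,.1744,.185],Ro.from_euler("z",-41.4,degrees=True))@np.linalg.inv(H)
D[:3,3]+=0
go(D[:3,3],tool(-131.4,0),up,R,"over"); print(D[:3,3].round(4))
E
```

```text
time: 33.98
tcp_pos: [0.551, -0.2386, 0.0629]
ee_rot: [-3.141, 0.0, 1.002]
contact_force: [-0.6, 0.1, 1.3]
finger_gap: 1.002
grip_force: 0.0
time: 34.6
tcp_pos: [0.5512, -0.2384, 0.0633]
ee_rot: [3.141, 0.0, 1.002]
contact_force: [-0.8, 0.1, 5.6]
finger_gap: 0.765
grip_force: 43.6
[-0.0007 -0.0003  0.0633]
 n=4 row: [-0.0, 0.0, -4.97, 0.0, 0.0, -0.0]
over n=8 row: [4.08, -3.18, 0.17, 0.01, -0.0, 1.1]
[0.5406 0.1748 0.2483]
```

```bash
python3 -m jog '[[0,0,-2,0,0,0],[0,0,-4,0,0,0],[0,0,-5,0,0,0],[0,0,-5,0,0,0],[0,0,-4,0,0,0]]'
python3 -m jog '[[4.08,-3.18,0.17,0,0,1.1],[4.08,-3.18,0.17,0,0,1.1],[4.08,-3.18,0.17,0,0,1.1],[4.08,-3.18,0.17,0,0,1.1],[4.08,-3.18,0.17,0,0,1.1]]'
python3 -m jog '[[4.08,-3.18,0.17,0,0,1.1],[4.08,-3.18,0.17,0,0,1.1],[4.08,-3.18,0.17,0,0,1.1],[0,0,0,0,0,0],[0,0,0,0,0,0]]'
python3 - <<'E'
from h import *
go([.5403,.1746,.248],tool(-131.4,0)); s=bot.state(); print(s["tcp_pos"])
S=snapshot("side"); cv2.imwrite("pics/side6.png",cv2.resize(S["img"][150:390,170:490],None,fx=2,fy=2)[:,:,::-1])
print(np.round(fit("pot_green",.54,.174,s["tcp_pos"][2]-.0633,Ro.from_euler("z",-41.4,degrees=True),cams=("side",)),4))
E
```

```text
time: 35.22
tcp_pos: [0.5508, -0.2382, 0.2647]
ee_rot: [3.141, 0.0, 1.002]
contact_force: [0.6, -1.1, -1.2]
finger_gap: 0.767
grip_force: 45.3
time: 35.85
tcp_pos: [0.5362, 0.0216, 0.2543]
ee_rot: [-3.141, -0.001, 0.905]
contact_force: [0.6, -0.0, -1.2]
finger_gap: 0.763
grip_force: 45.6
time: 36.48
tcp_pos: [0.5398, 0.1751, 0.2488]
ee_rot: [-3.14, 0.0, 0.849]
contact_force: [0.6, -0.6, -1.6]
finger_gap: 0.766
grip_force: 45.4
 n=1 row: [-0.0, 0.07, 0.08, -0.09, 0.01, 0.07]
[0.5398144  0.17505546 0.24878278]
[ 0.5395  0.1765 -3.6567  0.4857  1.    ]
```

View pics/side6.png

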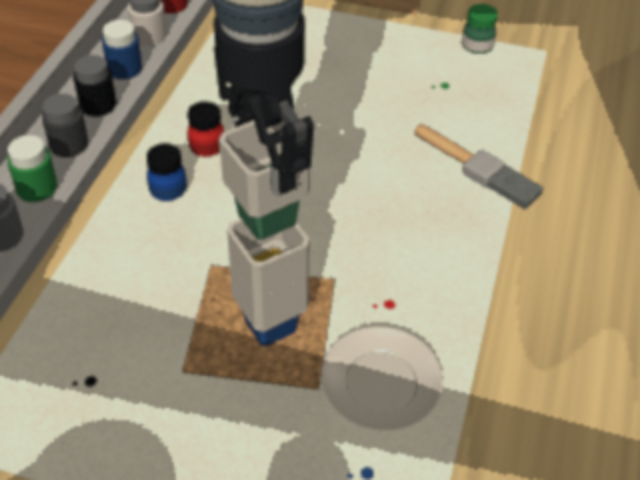

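The crop shows the green foot at (268,215), centred over the yellow collar at (268,240) with the flats in line. Lowering it in.

```bash
python3 -m jog '[[0,0.05,1.5,0,0,0],[0,0,1.5,0,0,0],[0,0,1.2,0,0,0],[0,0,0.8,0,0,0],[0,0,0,0,0,0]]'
python3 -m jog '[[0,0,0.6,0,0,0],[0,0,0.6,0,0,0],[0,0,0.4,0,0,0],[0,0,0,0,0,0],[0,0,0,0,0,0]]'
```

```text
time: 37.25
tcp_pos: [0.5399, 0.1748, 0.1974]
ee_rot: [-3.139, 0.001, 0.849]
contact_force: [-0.5, 0.1, -2.2]
finger_gap: 0.766
grip_force: 45.6
time: 37.88
tcp_pos: [0.5402, 0.1748, 0.1823]
ee_rot: [-3.139, 0.0, 0.849]
contact_force: [-0.7, 0.5, -1.1]
finger_gap: 0.767
grip_force: 45.6
```

```bash
python3 -m jog '[[0,0,0.2,0,0,0],[0,0,0.15,0,0,0],[0,0,0.1,0,0,0],[0,0,0,0,0,0],[0,0,0,0,0,0]]'
python3 -m jog '[[0,0,0.1,0,0,0],[0,0,0,0,0,0],[0,0,0,0,0,0],[0,0,0,0,0,0],[0,0,0,0,0,0]]'
```

```text
time: 38.5
tcp_pos: [0.5402, 0.1748, 0.1777]
ee_rot: [-3.139, 0.001, 0.849]
contact_force: [-0.8, -0.0, -1.4]
finger_gap: 0.767
grip_force: 45.5
time: 39.12
tcp_pos: [0.5405, 0.1747, 0.1774]
ee_rot: [-3.141, -0.001, 0.848]
contact_force: [-0.6, -0.8, 6.4]
finger_gap: 0.764
grip_force: 46.2
```

Contact came at the expected height (0.1774 against 0.1773), so I'll release, lift and check.

```bash
python3 -m jog '[[0,0,0,0,0,0],[0,0,0,0,0,0],[0,0,0,0,0,0],[0,0,0,0,0,0],[0,0,0,0,0,0]]' 8.54 20
python3 -m jog '[[0,0,-3,0,0,0],[0,0,-5,0,0,0],[0,0,-5,0,0,0],[0,0,0,0,0,0],[0,0,0,0,0,0]]'
python3 - <<'E'
from h import *
S=snapshot("side"); cv2.imwrite("pics/side7.png",cv2.resize(S["img"][80:380,180:540],None,fx=2,fy=2)[:,:,::-1])
for n in ("pot_green","pot_blue","brush","jar_red","jar_green"):
    r=finder.tip_of("side",n); print(n,[np.round(d["centre"],3).tolist() for d in r[:1]])
E
```

```text
time: 39.75
tcp_pos: [0.5401, 0.1748, 0.1766]
ee_rot: [-3.139, 0.001, 0.849]
contact_force: [0.4, -0.6, 0.4]
finger_gap: 1.003
grip_force: 0.0
time: 40.38
tcp_pos: [0.5403, 0.1746, 0.3061]
ee_rot: [-3.139, 0.001, 0.849]
contact_force: [0.4, 0.4, 0.1]
finger_gap: 0.997
grip_force: 0.0
pot_green [[0.542, 0.174, 0.119]]
pot_blue [[0.542, 0.173, 0.007]]
brush [[0.373, -0.158, -0.0]]
jar_red [[0.723, -0.085, 0.002]]
jar_green [[0.414, -0.427, -0.002]]
```

View pics/side7.png

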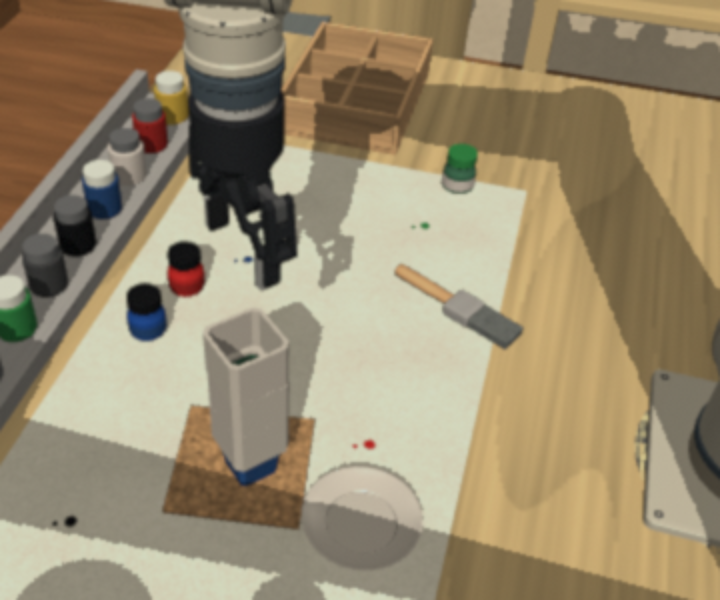

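The crop shows one straight white stack from (247,340) down to the blue foot at (252,470) on the mat. No yellow or green foot shows from outside, the gripper is clear above, and the bystanders haven't moved.

```bash
python3 -c "
from workcell import workorder
print(workorder.job_done())"
```

```text
the job is handed in; nothing more can be done
None
```

Job handed in at about 40 s: the yellow pot, then the green one turned mouth up, are nested upright and fully home in the blue pot on its mat, nothing dropped or toppled, and the other things look unmoved in the final picture.

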